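# Stow the stapler in the one unlocked drawer

## Task

Only one of the three look-alike desktop drawers is unlocked: find it with a gentle tug at the handles, without forcing a locked one, and pull it fully open. Press the stapler right down into the fitted recess in that drawer, base down and upright, then push the drawer fully shut with the stapler in it. Leave the mug, the hole punch and the rubber stamp where they are.

Things in the scene. Friction and masses are not known exactly. Their poses are not given: they have to be found in the camera images.
- rack: Dark base plate 186 x 386 x 6 mm, fixed on the desk, with three equal grey one-drawer boxes side by side (each 122 wide, 170 deep, tops 82 mm above the desk, 125 mm centre to centre); a raised ledge along their rear half reaches 110 mm. Origin: centre of its underside. Its -x axis points the way the drawers pull, +y to the left box. Which one is unlocked cannot be seen and differs each time.
- handle_left (a point): Fixed point, axes as the rack's: where the middle of the left drawer's handle bar is while that drawer is shut (it does not follow the drawer). All three handles are alike: a level steel bar along y, 10 mm thick, 84 mm between its end posts, its axis 54 mm above the desk and 38 mm before the drawer's front (33 mm clear behind the bar), open above and below for fingers reaching down.
- handle_middle (a point): The same fixed point for the middle drawer. Each drawer's front is a flat panel 118 mm wide whose top edge is 80 mm above the desk.
- handle_right (a point): The same fixed point for the right drawer.
- recess_left (a point): Fixed point: centre of the floor of the stapler recess, 17 mm above the desk, if the left drawer is the unlocked one and is shut; with it open by q the recess is q further along the rack's -x. The recess is a rectangular cutout in a rigid grey insert, 148 mm long (rack x), 42 wide, 12 deep; the insert's top is 29 mm and the drawer's sides 32 mm above the desk. Seen only once open.
- recess_middle (a point): The same fixed point if the middle drawer is the unlocked one. Four small sprung pads in the recess's long sides, 48 mm before and behind its centre, grip the stapler's base: laid in, it stops about 7 mm too high and takes 6 to 10 N of push beyond its weight, then snaps down to the floor. If not pressed down it does not pass under the box's top.
- recess_right (a point): The same fixed point if the right drawer is the unlocked one.
- free_drawer (a joint): Travel of the unlocked drawer in m, 0 shut to 0.155 fully open at its stop, along the rack's -x. It slides with about 2.5 N of friction plus 8 N per m/s and stays where it is left.
- locked_drawer_1 (a joint): Travel in m of one of the two locked drawers (which one is not told), 0 at rest. The lock gives elastically, about 2 N per mm of pull, and returns when let go; more than 15 mm breaks it.
- locked_drawer_2 (a joint): The same for the other locked drawer.
- stapler_mid (a point): Centre of the loose black stapler, 144 long (x, hinge at +x) x 39 wide (y) x 54 mm high, 0.21 kg, z up; 27 mm above its underside, at mid length. Base plate 142 x 38 x 8 mm; above it the arm, 28 mm wide and fixed rigidly, runs from 28 to 52 mm above the underside along its whole length: grip across it. Fits the recess either way round; seated, this point is 43 mm above the desk.
- mug: White mug, 92 mm across, 127 mm with its handle, 95 mm high, a bystander standing on the desk. Origin: near the middle of its underside, z up.
- hole_punch: Black two-hole punch, 79 x 118 x 60 mm, a bystander. Origin: centre of its underside, z up.
- rubber_stamp: Black rubber stamp standing on its foot, 28 x 56 x 70 mm, a bystander. Origin: centre of its underside, z up.
Mind the look-alikes: they are no part of the job. What is shaped like the part that bears stapler_mid but white is not meant.

How it is judged:
By the outcome, as a careful person would: the job done as asked, in the order asked, and still so for the second after the job is handed in, with the robot touching nothing.
It also fails if it takes over 72 s, if anything falls off the work surface, if the arm or the gripper's body presses on something with over 40 N, if the wrist force passes 120 N, or if a joint passes its speed limit or range.

## Robot

A 7-joint arm with a two-finger parallel gripper is mounted at the origin on a cart in front of the work surface, level with it; the furniture and walls round the work are solid. World frame = base frame: x ahead of the robot, y to its left, z up, the work surface at z = 0. Lengths are in m, angles in rad, forces in N, time in s.
With the tool pointing down it reaches from about 0.4 to 0.9 m from the base axis. Payload 5.5 kg.
Tool frame: the origin (TCP) lies midway between the tips of the shut fingers; the grasp point (between the pads) lies 19 mm behind it (manip.grip_depth is the distance from the TCP to the grasp point, in m); z points along the fingers, x is the direction in which the jaws open and shut, and the axes are right-handed (so a half turn about z gives the same grasp; the last joint's range is limited). The gripper opens to 92 mm and grips with 3 to 60 N. Pads are 19 mm wide; open, the fingers measure 130 mm over their backs; the gripper's body (75 mm by 190 mm) begins 47 mm behind the grasp point.
Start: joints at [1.412, 0.501, -0.427, 1.55, 0.221, 1.138, -0.21], TCP at [0.266, -0.593, 0.227] pointing down, gripper open.
Joint ranges: [-2.88, 2.88], [-0.31, 2.03], [-1.54, 1.56], [0.2, 2.42], [-1.41, 4.55], [0.19, 2.02], [-2.57, 2.57]. Speed limits (rad/s): [2.57, 2.57, 3.14, 3.14, 3.14, 3.14, 3.14].

## Interface

Orientations are given as a unit quaternion [x, y, z, w].
In Python, from bench import manip, effector, viewer gives the robot as it stands. Calls block until the motion is done:
- manip.move_pose(position, orientation): joint-space move of the TCP to a pose.
- manip.servo_line(position, ori=None, vel=0.15): straight line of the TCP; ori=None keeps the orientation; vel is the mean speed in m/s.
- manip.movej(angles): joint-space move.
- effector.open_jaws() and effector.close(f_grip=None): open the fingers fully, or close them until they stop; f_grip is the grip in N (None keeps the last).
- manip.sleep(seconds).
- manip.solve_ik(position, orientation): joint angles nearest the present ones, or None.
- viewer.get_image(name): name is "scene" or "top"; returns the picture (420x560x3 uint8, red, green, blue); there is no depth.
- viewer.get_calibration(name): a dict with "vfov" (degrees; the focal length in pixels is half the picture's height over the tangent of half this angle, whatever the lens; pixels are square), "cx", "cy" (the principal point, pixels), "eye" and "attitude" of the camera in the world. Camera axes: x right, y down, z forward; pixel columns grow to the right and rows downward; lengths in m; the calibration is good to about 2 mm. A picture is of the moment at which its call begins. get_calibration takes no time and is no camera call.
A pose or a line that the arm cannot do raises manip.PlanningError and nothing moves.
- manip.hand_in(): hands the job in, once; it reports no verdict.
Readings, each from a call of its own:
- manip.current_clock(): time.
- manip.current_q(): joint angles.
- manip.current_joint_velocities(): joint speeds.
- manip.current_tau(): joint torques, N m.
- manip.current_tool_pos(): TCP position.
- manip.current_tcp_rot(): TCP orientation.
- manip.current_force(): force on the tool from outside, world axes, zero at the start.
- manip.current_wrist_torque(): the same for the moment, N m.
- manip.current_finger_gap(): finger opening in m.
Only numpy, scipy, OpenCV 4.12 (cv2) and the standard library are available. Lean on these libraries where they do the work, as an engineer would, in place of code of your own. Each camera call takes 0.05 s, during which the arm holds its last target.

## Working session

There is one attempt and no reset: what is moved stays moved. The work goes in short steps, each a Python script; the robot and the scene stay as the last script left them, time stands still between calls to the robot, and variables do not carry over. Pictures are saved under pics/ and viewed, and the job is handed in when it is done.

```bash
ls -la; mkdir -p pics
python3 - <<'E'
from bench import manip, effector, viewer
import cv2
for n in("scene","top"):
    im=viewer.get_image(n); cv2.imwrite(f"pics/{n}0.png",im[:,:,::-1]); print(n,viewer.get_calibration(n))
print(manip.current_clock(),manip.current_tool_pos(),manip.current_tcp_rot(),manip.grip_depth)
E
```

```text
total 12
drwxr-xr-x  3 agent agent 4096 Dec  7 14:18 .
drwxr-xr-x 23 root  root  4096 Dec  7 14:18 ..
drwxr-xr-x  2 agent agent 4096 Dec  7 14:18 pics
scene {'vfov': 42.00509684398581, 'cx': 273.5640058156063, 'cy': 199.6605040250937, 'eye': array([-0.49394111,  0.72856698,  0.72932651]), 'attitude': array([-0.33848595,  0.76673642, -0.50059983,  0.2166618 ])}
top {'vfov': 51.55749873097389, 'cx': 276.0268929498653, 'cy': 206.06702248424753, 'eye': array([ 0.43034837, -0.30038171,  1.332467  ]), 'attitude': array([-0.69854411,  0.71372354, -0.03682669,  0.03575801])}
0.1 [ 0.26581034 -0.59246752  0.22576673] [ 8.39479807e-01 -5.43390158e-01 -7.29495683e-04 -5.07349872e-04] 0.0188
```

View pics/scene0.png

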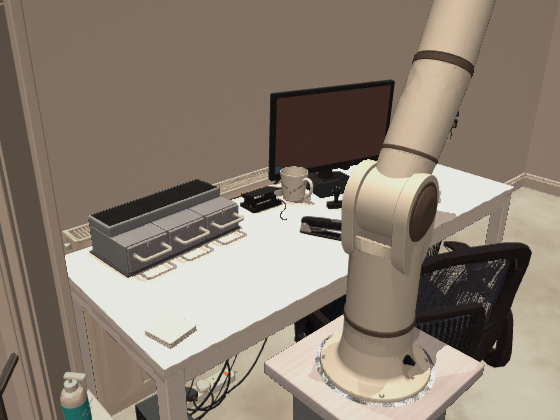

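View pics/top0.png

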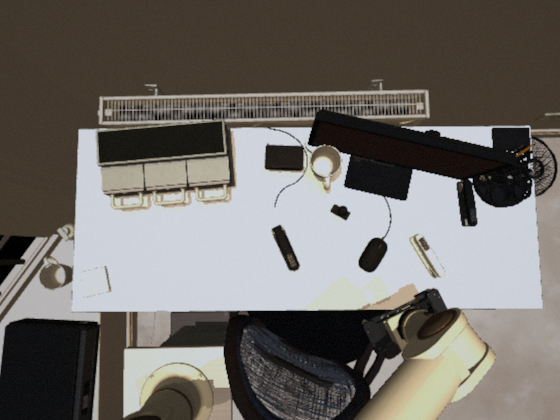

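```bash
cat > h.py <<'E'
import numpy as np, cv2
from scipy.spatial.transform import Rotation as R
from bench import manip, effector, viewer
def cam(n):
    c=viewer.get_calibration(n); return 210/np.tan(np.radians(c['vfov'])/2),c['cx'],c['cy'],np.array(c['eye']),R.from_quat(c['attitude']).as_matrix()
def px2w(n,u,v,z=0.):
    f,cx,cy,e,A=cam(n); d=A@np.array([(u-cx)/f,(v-cy)/f,1]); return e+d*(z-e[2])/d[2]
def w2px(n,p):
    f,cx,cy,e,A=cam(n); q=A.T@(np.array(p)-e); return np.array([cx+f*q[0]/q[2],cy+f*q[1]/q[2]])
def down(phi): # jaw axis (tool x) at angle phi in world xy, z down
    x=np.array([np.cos(phi),np.sin(phi),0]); z=np.array([0,0,-1.]); return R.from_matrix(np.c_[x,np.cross(z,x),z]).as_quat()
E
python3 - <<'E'
from h import *
t=cv2.imread("pics/top0.png")
cv2.imwrite("pics/c1.png",cv2.resize(t[190:290,260:460],None,fx=4,fy=4,interpolation=cv2.INTER_CUBIC))
cv2.imwrite("pics/c2.png",cv2.resize(t[110:220,80:240],None,fx=5,fy=5,interpolation=cv2.INTER_CUBIC))
cv2.imwrite("pics/c3.png",cv2.resize(t[130:230,250:500],None,fx=3.2,fy=3.2,interpolation=cv2.INTER_CUBIC))
for p in [(274,229),(297,268),(285,248),(175,390)]: print(p,px2w("top",*p,z=0.05 if p[1]<300 else 0))
E
```

```text
(274, 229) [ 0.49464418 -0.29630931  0.05      ]
(297, 268) [ 0.37927378 -0.36110754  0.05      ]
(285, 248) [ 0.43818782 -0.32742341  0.05      ]
(175, 390) [0.02838029 0.0059948  0.        ]
```

View pics/c1.png

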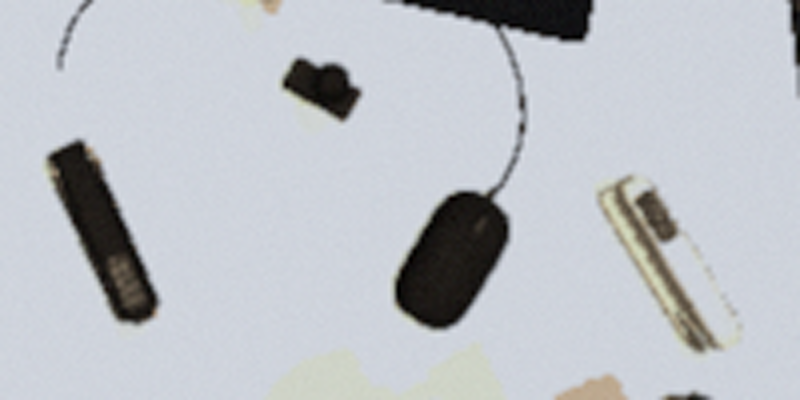

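View pics/c2.png

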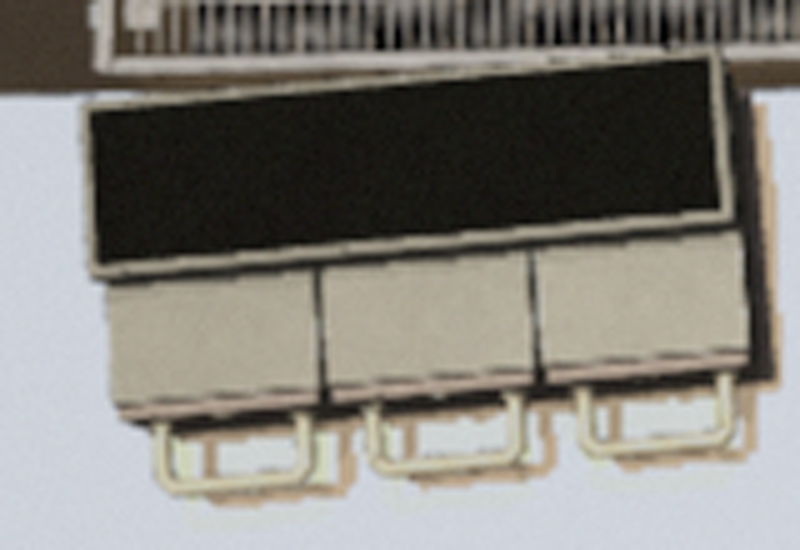

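View pics/c3.png

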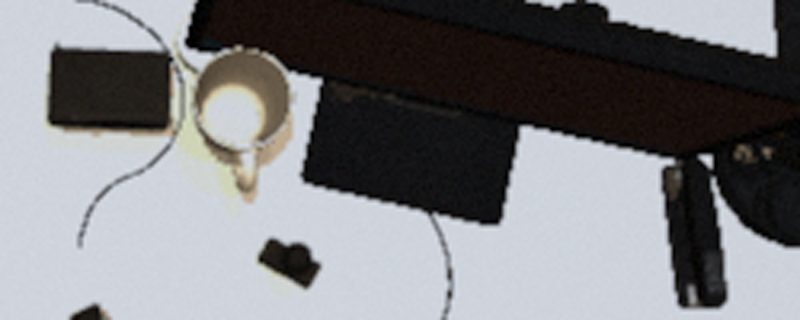

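Run:
```python
from h import *
t=cv2.imread("pics/scene0.png")
cv2.imwrite("pics/c4.png",cv2.resize(t[160:260,230:380],None,fx=5,fy=5,interpolation=cv2.INTER_CUBIC))
cv2.imwrite("pics/c5.png",cv2.resize(t[170:290,60:260],None,fx=4,fy=4,interpolation=cv2.INTER_CUBIC))
```

```text
(no output)
```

View pics/c4.png

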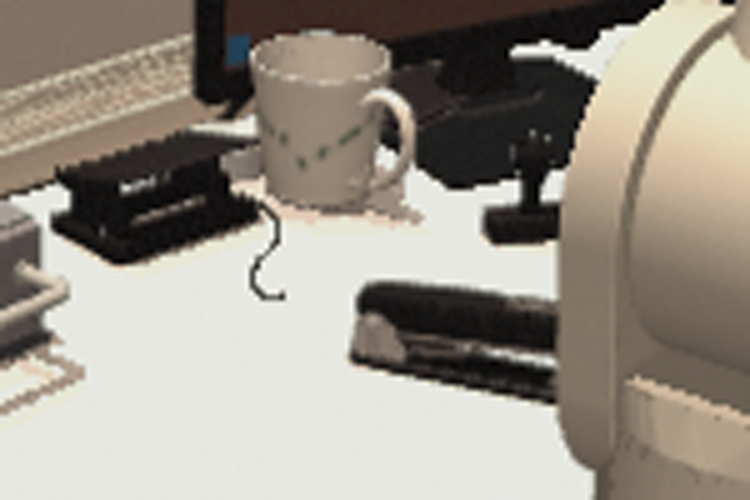

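View pics/c5.png

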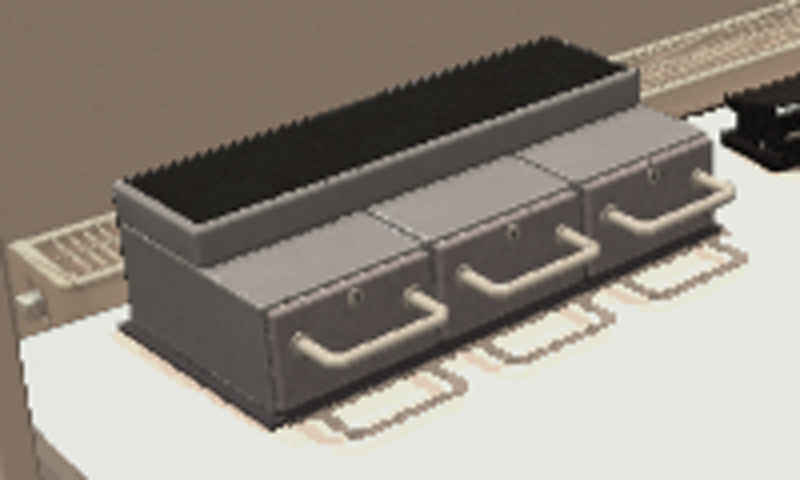

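Run:
```python
from h import *
P=[px2w("top",80+a/5-.4,110+b/5-.4,.057) for a,b in [(237,487),(447,469),(655,451)]]
for p in P: print(p)
print(np.linalg.norm(P[1]-P[0]),np.linalg.norm(P[2]-P[1]))
d=(P[2]-P[0]);print("yaw",np.degrees(np.arctan2(d[0],-d[1])))
for a,b in [(115,408),(748,357),(90,275),(735,218),(720,55),(85,100)]:
    z=.082 if a in(115,748) else .11
    print(a,b,px2w("top",80+a/5-.4,110+b/5-.4,z))
# scene handles
for a,b in [(325,360),(440,314),(487,290),(594,248),(632,226),(732,192)]:
    print(px2w("scene",60+a/4-.4,170+b/4-.4,.054))
```

```text
[0.56843607 0.13553204 0.057     ]
[0.57645653 0.01180452 0.057     ]
[ 0.58451668 -0.11096338  0.057     ]
0.12398720555538797 0.12303220556204046
yaw 3.732512809566323
115 408 [0.61333897 0.19836879 0.082     ]
748 357 [ 0.63538538 -0.16908878  0.082     ]
90 275 [0.68618333 0.2029477  0.11      ]
735 218 [ 0.71141963 -0.1654323   0.11      ]
720 55 [ 0.80734394 -0.15772512  0.11      ]
85 100 [0.7885832  0.20792513 0.11      ]
[0.5752884  0.17832076 0.054     ]
[0.57772674 0.09472854 0.054     ]
[0.58468442 0.05463929 0.054     ]
[ 0.5865165  -0.03215975  0.054     ]
[ 0.59578642 -0.07116637  0.054     ]
[ 0.59139824 -0.15651808  0.054     ]
```

```bash
cat > ov.py <<'E'
from h import *
def rackT(hm,yaw): # hm: middle handle xy
    c,s=np.cos(yaw),np.sin(yaw); Rm=np.array([[c,-s],[s,c]])
    return lambda x,y,z: np.r_[np.array(hm)+Rm@[x,y],z]   # origin: mid handle axis, rack axes
def draw(n,img,T,off,sc,out):
    l=[]
    for k in(-.125,0,.125):
        for dz,w in((0.005,0),):
            l+= [((-.005,k-.042,.054),(-.005,k+.042,.054)),((.005,k-.042,.054),(.005,k+.042,.054)),((.0,k-.042,.059),(.0,k+.042,.059))]
        l+= [((.038,k-.059,.080),(.038,k+.059,.080)),((.038,k-.059,.01),(.038,k-.059,.08)),((.038,k+.059,.01),(.038,k+.059,.08))]
    x0=.038
    l+= [((x0+.012,-.186,.082),(x0+.012,.186,.082))]
    t=cv2.resize(img[off[1]:off[1]+off[3],off[0]:off[0]+off[2]],None,fx=sc,fy=sc,interpolation=cv2.INTER_CUBIC)
    for a,b in l:
        q=[tuple(int(round(v)) for v in ((w2px(n,T(*p))-off[:2]+.5)*sc-.5)) for p in(a,b)]
        cv2.line(t,q[0],q[1],(0,0,255),1)
    cv2.imwrite(out,t)
E
python3 - <<'E'
from ov import *
for i,(hm) in enumerate([(.5765,.0118),(.5845,.0118)]):
    T=rackT(hm,np.radians(3.7))
    draw("top",cv2.imread("pics/top0.png"),T,(85,120,160,100),5,f"pics/o{i}t.png")
    draw("scene",cv2.imread("pics/scene0.png"),T,(85,180,165,110),4.8,f"pics/o{i}s.png")
E
```

```text
(no output)
```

View pics/o0t.png

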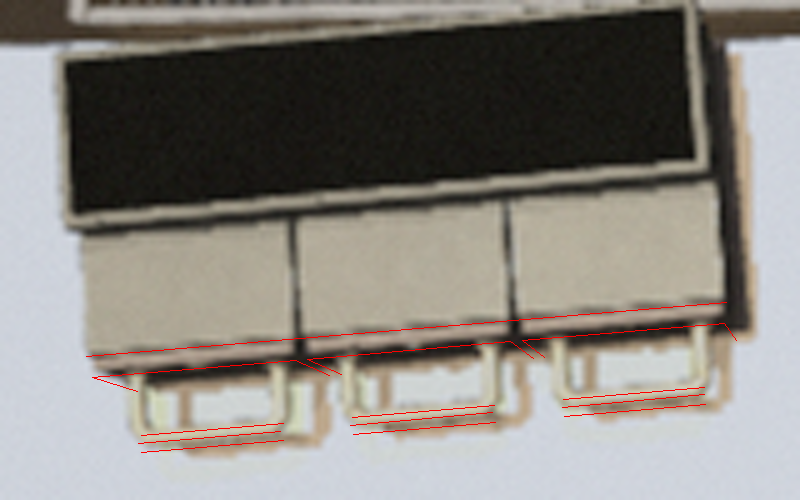

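View pics/o0s.png

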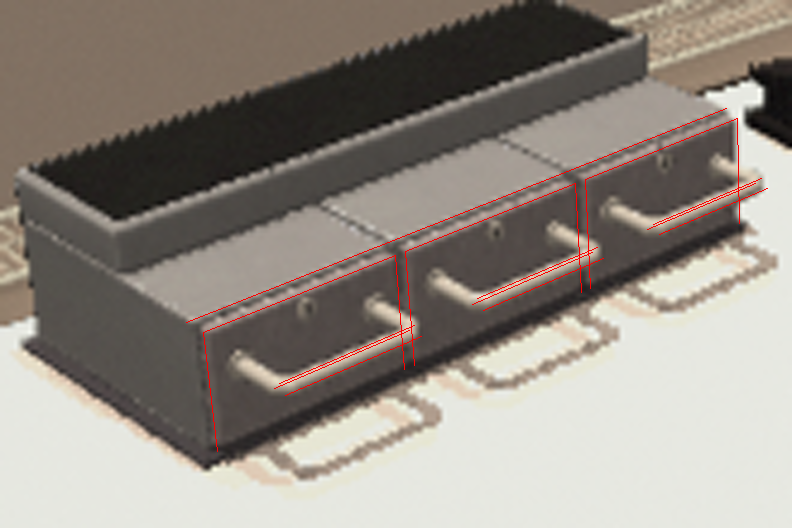

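View pics/o1s.png

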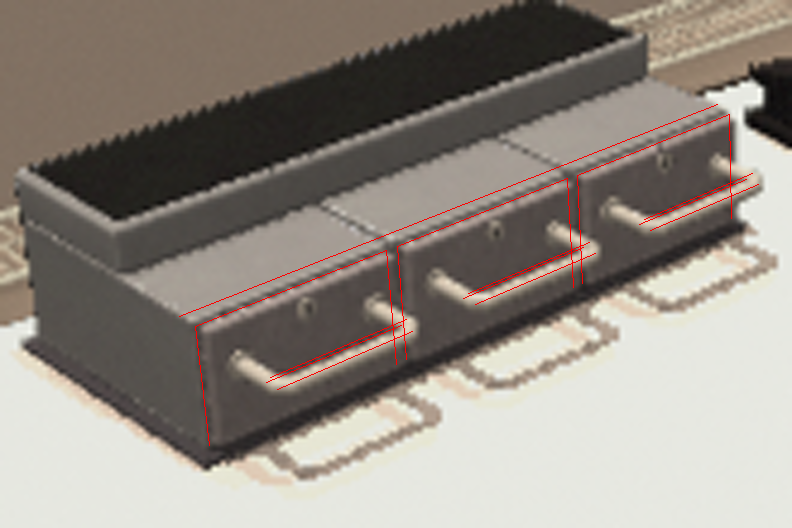

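Run:
```python
from ov import *
yaw=np.radians(3.7); T=rackT((.5805,.0108),yaw)
for ph in (93.7,-86.3):
  for k in(-.125,0,.125):
    for x,z in((.0215,.14),(.0215,.035),(-.14,.035),(-.14,.2)):
        q=manip.solve_ik(T(x,k,z),down(np.radians(ph))); print(ph,k,x,z,None if q is None else np.round(q,2))
for ph in (119.3,-60.7):
    for z in(.03,.2):
        q=manip.solve_ik([.438,-.327,z],down(np.radians(ph))); print(ph,z,None if q is None else np.round(q,2))
# stapler precise: threshold dark blob in top
t=cv2.imread("pics/top0.png").astype(int).sum(2)
m=(t<330)[215:280,265:305]; 
ys,xs=np.nonzero(m); print(len(xs),xs.mean()+265,ys.mean()+215)
(c,s,a)=cv2.minAreaRect(np.c_[xs+265.,ys+215.].astype(np.float32)); print(c,s,a)
```

```text
93.7 -0.125 0.0215 0.14 [ 0.83  0.74 -1.01  1.69  0.69  1.11  1.25]
93.7 -0.125 0.0215 0.035 [ 0.79  0.88 -0.94  1.74  0.85  0.98  1.15]
93.7 -0.125 -0.14 0.035 [ 0.92  0.62 -0.86  2.12  0.73  0.72  1.2 ]
93.7 -0.125 -0.14 0.2 [ 1.2   0.39 -1.18  2.01  0.42  1.02  1.46]
93.7 0 0.0215 0.14 [ 0.65  0.71 -1.01  1.74  0.68  1.09  1.04]
93.7 0 0.0215 0.035 [ 0.63  0.89 -0.99  1.79  0.89  0.99  0.9 ]
93.7 0 -0.14 0.035 [ 0.58  0.55 -0.76  2.18  0.64  0.65  1.  ]
93.7 0 -0.14 0.2 [ 1.07  0.42 -1.34  2.06  0.48  1.03  1.12]
93.7 0.125 0.0215 0.14 [ 0.35  0.65 -0.87  1.72  0.57  1.04  0.92]
93.7 0.125 0.0215 0.035 [ 0.4   0.89 -0.97  1.77  0.87  0.98  0.71]
93.7 0.125 -0.14 0.035 [ 0.26  0.54 -0.72  2.16  0.6   0.64  0.75]
93.7 0.125 -0.14 0.2 [ 0.74  0.41 -1.28  2.04  0.46  1.03  0.86]
-86.3 -0.125 0.0215 0.14 [ 0.57  0.58 -0.59  1.7   0.38  0.98 -1.66]
-86.3 -0.125 0.0215 0.035 [ 0.49  0.7  -0.48  1.75  0.43  0.79 -1.7 ]
-86.3 -0.125 -0.14 0.035 [ 0.64  0.51 -0.51  2.13  0.43  0.6  -1.68]
-86.3 -0.125 -0.14 0.2 [ 0.86  0.24 -0.73  2.02  0.2   0.95 -1.48]
-86.3 0 0.0215 0.14 [ 0.46  0.58 -0.71  1.74  0.44  0.98 -1.93]
-86.3 0 0.0215 0.035 [ 0.34  0.7  -0.54  1.8   0.49  0.79 -1.96]
-86.3 0 -0.14 0.035 [ 0.48  0.5  -0.63  2.18  0.53  0.61 -2.05]
-86.3 0 -0.14 0.2 [ 0.85  0.25 -1.02  2.07  0.26  0.96 -1.82]
-86.3 0.125 0.0215 0.14 [ 0.37  0.67 -0.91  1.72  0.6   1.05 -2.24]
-86.3 0.125 0.0215 0.035 [ 0.2   0.74 -0.64  1.77  0.58  0.83 -2.23]
-86.3 0.125 -0.14 0.035 [ 0.27  0.55 -0.73  2.16  0.62  0.65 -2.4 ]
-86.3 0.125 -0.14 0.2 [ 0.58  0.29 -1.05  2.04  0.3   0.97 -2.13]
119.3 0.03 [ 1.49  1.09 -1.31  1.92  1.18  1.19  1.79]
119.3 0.2 [ 1.52  0.68 -1.3   1.82  0.71  1.2   2.08]
-60.7 0.03 [ 0.94  0.61 -0.44  1.94  0.4   0.68 -0.8 ]
-60.7 0.2 [ 1.06  0.37 -0.57  1.84  0.23  1.   -0.67]
526 285.287072243346 247.75665399239543
(285.2327575683594, 248.04310607910156) (47.27032470703125, 11.94888687133789) 66.80140686035156
```

```bash
cat >> ov.py <<'E'
yaw=np.radians(3.7); T=rackT((.5805,.0108),yaw); Q=down(np.radians(-86.3))
ex=np.array([np.cos(yaw),np.sin(yaw),0])
def F(): return np.array(manip.current_force())
def tug(k,step=.002,n=14):
    f0=F()@ex; log=[]
    for i in range(n):
        p=np.array(manip.current_tool_pos()) if i==0 else tgt
        tgt=p-ex*step; manip.servo_line(tgt,vel=.03)
        f=F()@ex-f0; log.append((round((np.array(manip.current_tool_pos())[0])*1e3,1),round(f,1)))
        if f>5: break
    return log
E
python3 - <<'E'
from ov import *
effector.close(10); print(manip.current_clock())
manip.move_pose(T(.0215,-.125,.14),Q); print(manip.current_clock(),manip.current_tool_pos(),F())
manip.servo_line(T(.0215,-.125,.036),vel=.15); print(manip.current_clock(),manip.current_tool_pos(),F())
cv2.imwrite("pics/s1.png",viewer.get_image("scene")[:,:,::-1])
print(tug(-.125)); print(manip.current_clock(),manip.current_tool_pos(),F())
E
```

```text
1.5333
3.675 [ 0.60990349 -0.11419588  0.14002425] [-0.00303042 -0.00406833 -0.15027651]
4.5167 [ 0.61084288 -0.11253326  0.03677652] [ 0.06579604 -0.41601016  0.46522891]
[(np.float64(609.8), np.float64(0.2)), (np.float64(607.0), np.float64(0.2)), (np.float64(605.0), np.float64(0.1)), (np.float64(603.4), np.float64(-0.4)), (np.float64(602.0), np.float64(3.7)), (np.float64(600.7), np.float64(5.5))]
6.0667 [ 0.60066615 -0.11316408  0.03756846] [ 5.73416949  0.49650972 -4.15373153]
```

View pics/s1.png

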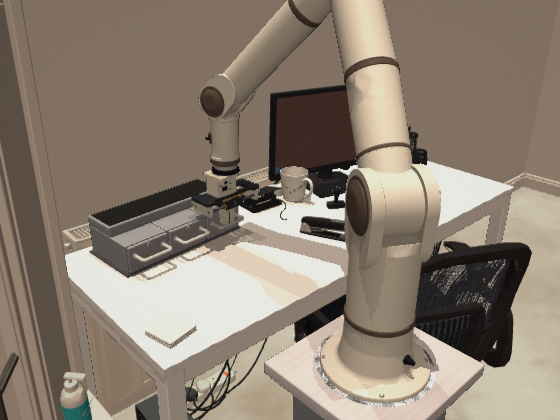

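Run:
```python
from ov import *
print(manip.current_tool_pos(),F())
manip.sleep(.2);print(manip.current_tool_pos(),F())
p=np.array(manip.current_tool_pos())
for i in range(2):
    p=p-ex*.0015; manip.servo_line(p,vel=.03); manip.sleep(.1); print(manip.current_clock(),manip.current_tool_pos(),F())
```

```text
[ 0.60066615 -0.11316408  0.03756846] [ 5.73416949  0.49650972 -4.15373153]
[ 0.60065124 -0.11316657  0.03753565] [ 5.73123445  0.56018859 -3.80666225]
6.6167 [ 0.60063504 -0.11313837  0.03780289] [ 5.73080131  0.54749979 -3.52935889]
6.9667 [ 0.59984899 -0.11318016  0.03795532] [ 7.37850081  0.39295127 -5.76522651]
```

Run:
```python
from ov import *
manip.servo_line(T(.021,-.125,.038),vel=.08)
manip.servo_line(T(.021,-.125,.075),Q,vel=.15)
manip.servo_line(T(.021,0,.075),Q,vel=.25)
manip.servo_line(T(.021,0,.036),Q,vel=.12); print(manip.current_clock(),manip.current_tool_pos(),F())
print(tug(0)); print(manip.current_clock(),manip.current_tool_pos(),F())
manip.sleep(.1); print(manip.current_tool_pos(),F())
```

```text
8.7917 [0.60109325 0.01119513 0.03539823] [0.21179577 0.04263566 0.28570504]
[(np.float64(599.5), np.float64(-0.2)), (np.float64(597.1), np.float64(0.7)), (np.float64(595.1), np.float64(0.7)), (np.float64(593.5), np.float64(0.3)), (np.float64(591.2), np.float64(1.4)), (np.float64(589.0), np.float64(2.2)), (np.float64(586.9), np.float64(2.4)), (np.float64(584.9), np.float64(1.2)), (np.float64(582.8), np.float64(1.4)), (np.float64(580.8), np.float64(0.9)), (np.float64(578.8), np.float64(0.7)), (np.float64(576.9), np.float64(1.3)), (np.float64(574.8), np.float64(1.7)), (np.float64(572.9), np.float64(0.7))]
12.2917 [0.57289169 0.00936197 0.03539955] [0.92699707 0.23501764 0.69475671]
[0.572898   0.00934487 0.03536936] [ 0.13629349 -0.26769833  0.01505037]
```

Run:
```python
from ov import *
manip.servo_line(T(.0145-.150,0,.036),Q,vel=.12); print(manip.current_clock(),manip.current_tool_pos(),F())
p=T(.0145-.150,0,.036)
for i in range(6):
    p=p-ex*.002; manip.servo_line(p,Q,vel=.04); f=F(); print(manip.current_tool_pos(),f)
    if f[0]>6: break
manip.sleep(.1); print(manip.current_clock(),manip.current_tool_pos(),F())
```

```text
13.6083 [0.44515921 0.00242817 0.03587384] [-0.22276727 -0.40020309  0.39847002]
[0.44352739 0.00234653 0.03594848] [ 0.48471093  0.77382297 -1.416129  ]
[0.44164242 0.00217186 0.03608568] [ 2.58344227  2.20832499 -0.6773128 ]
[0.4402424  0.00202822 0.03624226] [ 4.72964515  2.66935515 -1.35497231]
[0.44020787 0.00199859 0.03657846] [ 8.77795802  1.6613486  -6.18411449]
14.7083 [0.44017716 0.00201065 0.03657173] [ 7.9713418   2.50729    -5.34863029]
```

Run:
```python
from ov import *
manip.servo_line(T(-.155+.022,0,.037),Q,vel=.08)
manip.servo_line(T(-.155+.022,0,.13),Q,vel=.2)
manip.move_pose([.44,-.30,.25],down(np.radians(-60.7))); print(manip.current_clock(),manip.current_tool_pos(),F())
for n in("top","scene"): cv2.imwrite(f"pics/{n}2.png",viewer.get_image(n)[:,:,::-1])
```

```text
16.8417 [ 0.43996981 -0.29831767  0.2487833 ] [-0.23283738  1.00448273  0.4470409 ]
```

View pics/top2.png

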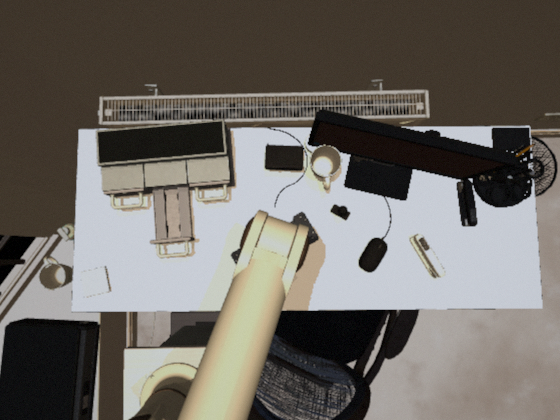

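View pics/scene2.png

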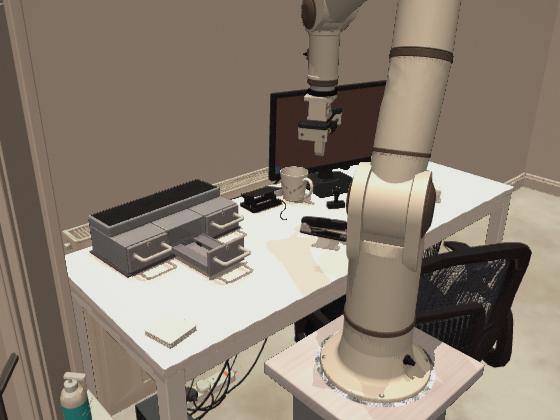

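Run:
```python
from h import *
a=cv2.imread("pics/top2.png")[180:265,140:205]; b=cv2.imread("pics/top0.png")[218:278,260:312]
cv2.imwrite("pics/c6.png",np.clip(1.5*cv2.resize(a,None,fx=7,fy=7,interpolation=cv2.INTER_CUBIC),0,255))
cv2.imwrite("pics/c7.png",np.clip(3*cv2.resize(b,None,fx=10,fy=10,interpolation=cv2.INTER_CUBIC).astype(float),0,255))
s=cv2.imread("pics/scene2.png")[215:285,165:255]
cv2.imwrite("pics/c8.png",cv2.resize(s,None,fx=8,fy=8,interpolation=cv2.INTER_CUBIC))
```

```text
[ WARN:0@0.529] global loadsave.cpp:1063 imwrite_ Unsupported depth image for selected encoder is fallbacked to CV_8U.
```

View pics/c6.png

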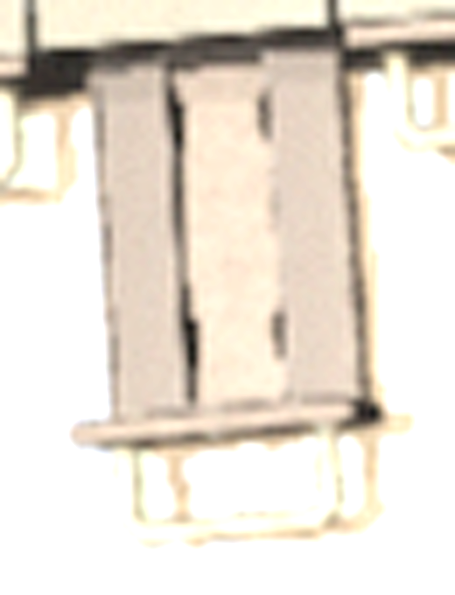

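View pics/c7.png

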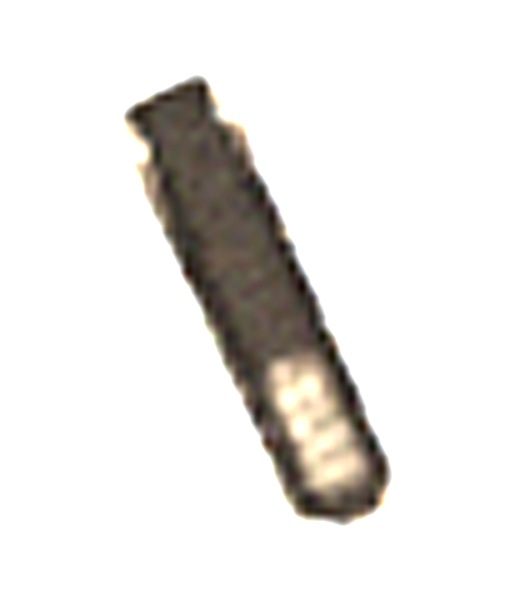

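View pics/c8.png

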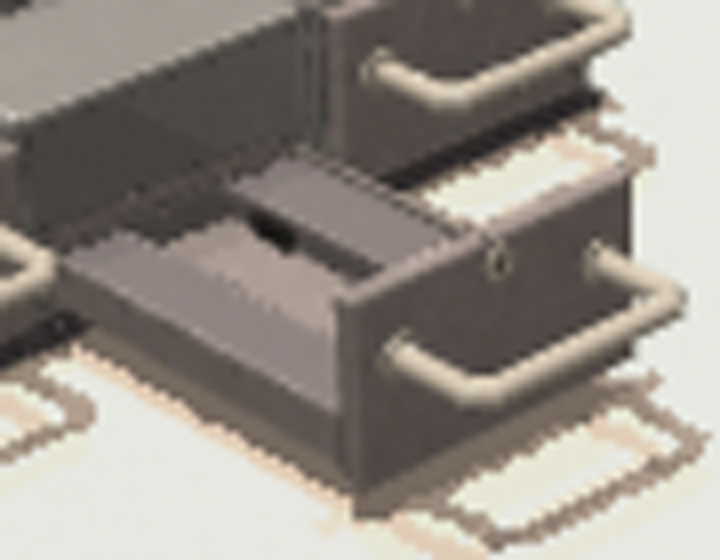

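Run:
```python
from ov import *
c,s=np.cos(yaw),np.sin(yaw)
def torack(p): d=np.array(p)[:2]-[.5805,.0108]; return np.round(1e3*np.array([c*d[0]+s*d[1],-s*d[0]+c*d[1]]),1)
pts={'padRU0':(264,82),'padRU1':(266,138),'padRL0':(278,306),'padRL1':(280,360),'recessL mid':(182,221),'recessR mid':(273,221),'padLU':(177,110),'padLL':(190,345),'rear L':(178,66),'rear R':(262,60),'front L':(193,405),'front R':(288,398),'insL rear':(97,70),'insR rear':(338,50),'drL':(108,300),'drR':(357,300)}
for k,(u,v) in pts.items():
    for z in(.029,.032,.017): print(k,z,torack(px2w("top",140+(u+.5)/7-.5,180+(v+.5)/7-.5,z)),end=' ')
    print()
for k,(u,v) in {'panel top l':(75,430),'panel top r':(375,405),'front L':(75,440),'panel r':(375,418)}.items(): print(k,torack(px2w("top",140+(u+.5)/7-.5,180+(v+.5)/7-.5,.08)))
for k,(u,v) in {'bar l':(140,527),'bar r':(335,516)}.items(): print(k,torack(px2w("top",140+(u+.5)/7-.5,180+(v+.5)/7-.5,.059)))
```

```text
padRU0 0.029 [ 34.3 -19.3] padRU0 0.032 [ 33.8 -20. ] padRU0 0.017 [ 36.2 -16.7] 
padRU1 0.029 [  9.9 -18.6] padRU1 0.032 [  9.5 -19.3] padRU1 0.017 [ 11.6 -16. ] 
padRL0 0.029 [-62.9 -19.2] padRL0 0.032 [-63.2 -19.9] padRL0 0.017 [-61.9 -16.6] 
padRL1 0.029 [-86.1 -18.6] padRL1 0.032 [-86.3 -19.2] padRL1 0.017 [-85.3 -16. ] 
recessL mid 0.029 [-22.8  19.6] recessL mid 0.032 [-23.2  18.9] recessL mid 0.017 [-21.5  22.6] 
recessR mid 0.029 [-26.2 -19.4] recessR mid 0.032 [-26.5 -20. ] recessR mid 0.017 [-24.9 -16.8] 
padLU 0.029 [25.4 18.9] padLU 0.032 [24.9 18.1] padLU 0.017 [27.2 21.8] 
padLL 0.029 [-76.4  19.4] padLL 0.032 [-76.6  18.7] padLL 0.017 [-75.5  22.3] 
rear L 0.029 [44.5 17.3] rear L 0.032 [44.  16.6] rear L 0.017 [46.4 20.2] 
rear R 0.029 [ 44. -19.] rear R 0.032 [ 43.5 -19.7] rear R 0.017 [ 45.9 -16.5] 
front L 0.029 [-102.1   19.7] front L 0.032 [-102.2   18.9] front L 0.017 [-101.5   22.6] 
front R 0.029 [-102.6  -21. ] front R 0.032 [-102.7  -21.6] front R 0.017 [-102.   -18.4] 
insL rear 0.029 [45.7 52.3] insL rear 0.032 [45.2 51.4] insL rear 0.017 [47.7 55.5] 
insR rear 0.029 [ 45.5 -52.1] insR rear 0.032 [ 45.  -52.6] insR rear 0.017 [ 47.5 -49.8] 
drL 0.029 [-54.1  53.3] drL 0.032 [-54.4  52.4] drL 0.017 [-53.   56.5] 
drR 0.029 [-63.3 -53.1] drR 0.032 [-63.5 -53.7] drR 0.017 [-62.3 -50.8] 
panel top l [-110.8   56. ]
panel top r [-111.2  -67.3]
front L [-114.9   56.2]
panel r [-116.5  -67. ]
bar l [-152.3   37.3]
bar r [-154.7  -43.8]
```

Run:
```python
from ov import *
im=cv2.imread("pics/top2.png").astype(np.float32).mean(2)
def rect(z,xs,ys):
    U=np.array([[w2px("top",T(x,y,z)) for y in ys] for x in xs],np.float32)
    return cv2.remap(im,U[:,:,0],U[:,:,1],cv2.INTER_CUBIC)
xs=np.arange(-.165,.06,.001); ys=np.arange(-.075,.075,.001)
r=rect(.029,xs,ys)
vis=cv2.resize(np.clip(r[::-1,::-1]*1.4,0,255).astype(np.uint8),None,fx=3,fy=2.6,interpolation=cv2.INTER_CUBIC)
cv2.imwrite("pics/r1.png",vis)
ix=lambda a,b:slice(int(round((a+.165)*1e3)),int(round((b+.165)*1e3)))
pr=r[ix(-.055,.0)].mean(0); print("y-prof"); print([(int(round(y*1e3)),int(v)) for y,v in zip(ys,pr) if abs(abs(y)-.02)<.008 or abs(abs(y)-.054)<.007])
# tilt check: edges at two x-bands
for a,b in((-.06,-.035),(-.02,.005)):
    p=r[ix(a,b)].mean(0); g=np.diff(p)
    for lo,hi in((-.062,-.046),(-.026,-.014),(.014,.026),(.046,.062)):
        i=[j for j in range(len(g)) if lo<ys[j]<hi]; w=np.abs(g[i])**2; print(a,(lo,hi),round(1e3*np.sum(w*(ys[i]+.0005))/w.sum(),2),end=' ')
    print()
jy=lambda a,b:slice(int(round((a+.075)*1e3)),int(round((b+.075)*1e3)))
print("right pads x-prof");p=r[:,jy(-.021,-.017)].mean(1);print([(int(round(x*1e3)),int(v)) for x,v in zip(xs,p) if -.115<x<.055])
print("floor x-prof");p=r[:,jy(-.012,.012)].mean(1);print([(int(round(x*1e3)),int(v)) for x,v in zip(xs,p) if -.125<x<-.085 or .03<x<.06])
```

```text
Traceback (most recent call last):
  File "h.py", line 9, in w2px
    f,cx,cy,e,A=cam(n); q=A.T@(np.array(p)-e); return np.array([cx+f*q[0]/q[2],cy+f*q[1]/q[2]])
                ~~~^^^
  File "h.py", line 5, in cam
    c=viewer.get_calibration(n); return 210/np.tan(np.radians(c['vfov'])/2),c['cx'],c['cy'],np.array(c['eye']),R.from_quat(c['attitude']).as_matrix()
ValueError: time passes only in moves, steps and waits
```

```bash
sed -i 's/^def cam/import functools\n@functools.lru_cache\ndef cam/' h.py
cat > rect.py <<'E'
from ov import *
im=cv2.imread("pics/top2.png").astype(np.float32).mean(2)
def rect(z,xs,ys):
    U=np.array([[w2px("top",T(x,y,z)) for y in ys] for x in xs],np.float32)
    return cv2.remap(im,U[:,:,0],U[:,:,1],cv2.INTER_CUBIC)
xs=np.arange(-.165,.06,.001); ys=np.arange(-.075,.075,.001)
r=rect(.029,xs,ys)
vis=cv2.resize(np.clip(r[::-1,::-1]*1.4,0,255).astype(np.uint8),None,fx=3,fy=2.6,interpolation=cv2.INTER_CUBIC)
cv2.imwrite("pics/r1.png",vis)
ix=lambda a,b:slice(int(round((a+.165)*1e3)),int(round((b+.165)*1e3)))
pr=r[ix(-.055,.0)].mean(0); print("y-prof"); print([(int(round(y*1e3)),int(v)) for y,v in zip(ys,pr) if abs(abs(y)-.02)<.008 or abs(abs(y)-.054)<.007])
for a,b in((-.06,-.035),(-.02,.005)):
    p=r[ix(a,b)].mean(0); g=np.diff(p)
    for lo,hi in((-.062,-.046),(-.026,-.014),(.014,.026),(.046,.062)):
        i=[j for j in range(len(g)) if lo<ys[j]<hi]; w=np.abs(g[i])**2; print(a,(lo,hi),round(1e3*np.sum(w*(ys[i]+.0005))/w.sum(),2),end=' ')
    print()
jy=lambda a,b:slice(int(round((a+.075)*1e3)),int(round((b+.075)*1e3)))
print("right pads x-prof");p=r[:,jy(-.021,-.017)].mean(1);print([(int(round(x*1e3)),int(v)) for x,v in zip(xs,p) if -.115<x<.055])
print("floor x-prof");p=r[:,jy(-.012,.012)].mean(1);print([(int(round(x*1e3)),int(v)) for x,v in zip(xs,p) if -.125<x<-.085 or .03<x<.06])
E
python3 rect.py
```

```text
y-prof
[(-61, 174), (-60, 168), (-59, 161), (-58, 149), (-57, 133), (-56, 115), (-55, 99), (-54, 88), (-53, 87), (-52, 96), (-51, 112), (-50, 128), (-49, 140), (-48, 146), (-28, 143), (-27, 143), (-26, 143), (-25, 143), (-24, 143), (-23, 142), (-22, 141), (-21, 143), (-20, 145), (-19, 149), (-18, 153), (-17, 156), (-16, 159), (-15, 160), (-14, 160), (-13, 160), (12, 160), (13, 161), (14, 162), (15, 160), (16, 153), (17, 141), (18, 121), (19, 99), (20, 83), (21, 78), (22, 86), (23, 102), (24, 120), (25, 135), (26, 143), (27, 146), (47, 141), (48, 142), (49, 140), (50, 134), (51, 125), (52, 118), (53, 119), (54, 129), (55, 145), (56, 164), (57, 181), (58, 195), (59, 203), (60, 206)]
-0.06 (-0.062, -0.046) -54.44 -0.06 (-0.026, -0.014) -19.65 -0.06 (0.014, 0.026) 20.15 -0.06 (0.046, 0.062) 55.32 
-0.02 (-0.062, -0.046) -54.7 -0.02 (-0.026, -0.014) -18.53 -0.02 (0.014, 0.026) 20.12 -0.02 (0.046, 0.062) 55.78 
right pads x-prof
[(-115, 80), (-114, 99), (-113, 120), (-112, 136), (-111, 146), (-110, 154), (-109, 156), (-108, 152), (-107, 146), (-106, 140), (-105, 135), (-104, 130), (-103, 1
[... 1918 characters left out ...]
116, 89), (-115, 97), (-114, 111), (-113, 127), (-112, 141), (-111, 150), (-110, 154), (-109, 152), (-108, 146), (-107, 137), (-106, 128), (-105, 124), (-104, 124), (-103, 128), (-102, 136), (-101, 145), (-100, 154), (-99, 159), (-98, 162), (-97, 163), (-96, 164), (-95, 164), (-94, 164), (-93, 164), (-92, 163), (-91, 162), (-90, 162), (-89, 161), (-88, 160), (-87, 160), (-86, 160), (30, 146), (31, 145), (32, 144), (33, 144), (34, 143), (35, 143), (36, 143), (37, 144), (38, 145), (39, 145), (40, 140), (41, 130), (42, 117), (43, 100), (44, 82), (45, 68), (46, 59), (47, 56), (48, 58), (49, 58), (50, 56), (51, 52), (52, 48), (53, 43), (54, 40), (55, 48), (56, 70), (57, 98), (58, 126), (59, 146)]
```

View pics/r1.png

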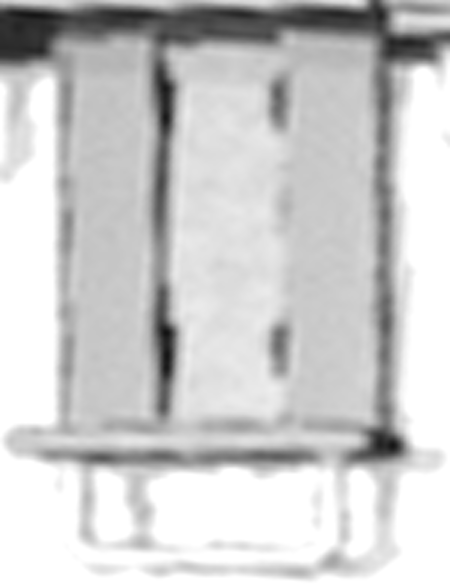

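Run:
```python
from ov import *
t=cv2.imread("pics/top0.png").astype(np.float32).mean(2)
t=cv2.resize(t[212:284,260:312],None,fx=8,fy=8,interpolation=cv2.INTER_CUBIC)
m=(t<125).astype(np.uint8); cs,_=cv2.findContours(m,cv2.RETR_EXTERNAL,cv2.CHAIN_APPROX_NONE)
c=max(cs,key=cv2.contourArea); b=cv2.boxPoints(cv2.minAreaRect(c))
W=np.array([px2w("top",260+(u+.5)/8-.5,212+(v+.5)/8-.5,.04) for u,v in b]); print(W.round(4),W.mean(0))
e=[W[1]-W[0],W[2]-W[1]]; e.sort(key=np.linalg.norm); print([np.linalg.norm(x) for x in e],np.degrees(np.arctan2(e[1][1],e[1][0]))%180)
h=c[:,0,:].astype(float); h=np.array([px2w("top",260+(u+.5)/8-.5,212+(v+.5)/8-.5,.04)[:2] for u,v in h])
mm=cv2.moments(h.astype(np.float32).reshape(-1,1,2)); print(mm['m10']/mm['m00'],mm['m01']/mm['m00'])
print(np.degrees(.5*np.arctan2(2*mm['mu11'],mm['mu20']-mm['mu02'])))
```

```text
[[ 0.4965 -0.2838  0.04  ]
 [ 0.5109 -0.3187  0.04  ]
 [ 0.3798 -0.3727  0.04  ]
 [ 0.3657 -0.3381  0.04  ]] [ 0.43820764 -0.328334    0.04      ]
[np.float64(0.037686898558668344), np.float64(0.1418010464606075)] 22.384908052529738
0.43915937938352495 -0.3284113527188751
23.13847371753075
```

Run:
```python
from ov import *
q=down(np.radians(-67.2))
effector.open_jaws(); print(manip.current_clock(),manip.current_finger_gap())
manip.servo_line([.4376,-.3283,.10],q,vel=.25)
manip.servo_line([.4376,-.3283,.022],q,vel=.12); print(manip.current_clock(),manip.current_tool_pos(),F())
effector.close(45); print(manip.current_clock(),manip.current_finger_gap(),F(),manip.current_tool_pos())
manip.servo_line([.4376,-.3283,.14],q,vel=.2); print(manip.current_clock(),manip.current_finger_gap(),F(),manip.current_tool_pos())
```

```text
18.4 0.09195248854994151
19.9583 [ 0.43828878 -0.32851313  0.02267658] [0.91976116 0.03422754 0.31019391]
20.9917 0.02612297761446559 [ 1.00540998 -1.0606263  -0.51442638] [ 0.43778424 -0.32857566  0.02207648]
21.7333 0.026067957933275418 [-0.14271909  0.34042561 -2.69321334] [ 0.43648954 -0.32789323  0.13893059]
```

Run:
```python
from ov import *
manip.move_pose(T(-.028,.0012,.125),Q); print(manip.current_clock())
manip.servo_line(T(-.028,.0012,.075),Q,vel=.15); print(manip.current_clock(),manip.current_tool_pos(),T(-.028,.0012,.075),manip.current_tcp_rot(),Q)
for n in("top","scene"): cv2.imwrite(f"pics/{n}3.png",viewer.get_image(n)[:,:,::-1])
a=cv2.imread("pics/top3.png")[180:265,130:215];b=cv2.imread("pics/scene3.png")[190:290,150:270]
cv2.imwrite("pics/c9.png",cv2.resize(a,None,fx=7,fy=7,interpolation=cv2.INTER_CUBIC))
cv2.imwrite("pics/c10.png",cv2.resize(b,None,fx=6,fy=6,interpolation=cv2.INTER_CUBIC))
```

```text
23.075
23.5583 [0.55242694 0.0094183  0.07490719] [0.55248092 0.01019059 0.075     ] [ 7.29129529e-01 -6.84375636e-01 -2.74312529e-04  2.11430097e-04] [ 0.72956573 -0.6839107   0.         -0.        ]
```

View pics/c9.png

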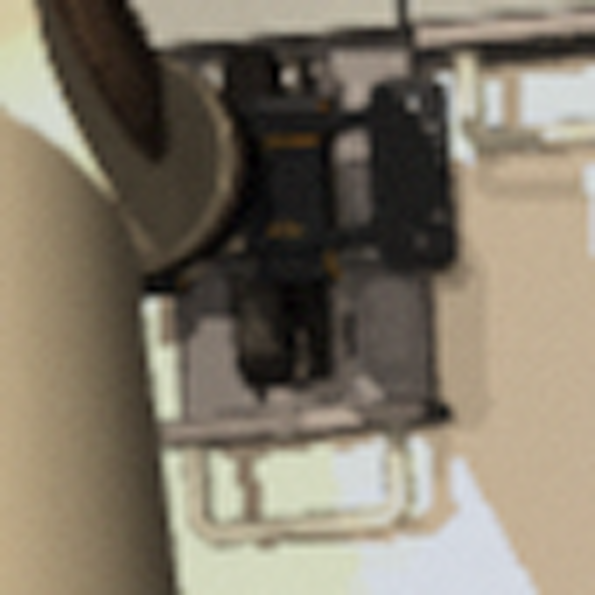

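View pics/c10.png

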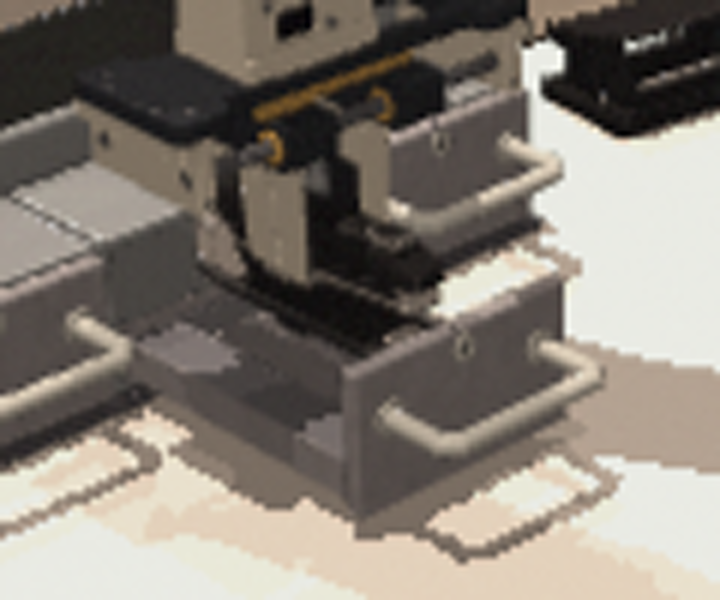

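Run:
```python
from ov import *
c,s=np.cos(yaw),np.sin(yaw)
def tr(p): d=np.array(p)[:2]-[.5805,.0108]; return np.round(1e3*np.array([c*d[0]+s*d[1],-s*d[0]+c*d[1]]),1)
for u,v in [(262,386),(315,380),(290,384),(238,340),(330,340)]:
    print((u,v),[tr(px2w("top",130+(u+.5)/7-.5,180+(v+.5)/7-.5,z)) for z in(.06,.09,.105)])
```

```text
(262, 386) [array([-95.8,  12. ]), array([-97.5,   4.6]), array([-98.4,   0.9])]
(315, 380) [array([-95.2, -10.2]), array([-96.9, -17.1]), array([-97.8, -20.5])]
(290, 384) [array([-95.9,   0.3]), array([-97.7,  -6.8]), array([-98.5, -10.4])]
(238, 340) [array([-75.7,  20.8]), array([-77.9,  13.2]), array([-79.1,   9.4])]
(330, 340) [array([-79. , -17.5]), array([-81.2, -24.2]), array([-82.2, -27.5])]
```

```bash
cat >> ov.py <<'E'
def lower(x,y,z0,z1,fmax,step=.002,vel=.04):
    z=z0
    while z>z1-1e-6:
        manip.servo_line(T(x,y,z),Q,vel=vel); f=F(); p=manip.current_tool_pos()
        print(round(z*1e3,1),np.round(np.array(p)*1e3,1),np.round(f,1))
        if f[2]>fmax: return z
        z-=step
    return z
E
python3 - <<'E'
from ov import *
manip.servo_line(T(-.028,.0018,.056),Q,vel=.08); print(F(),manip.current_tool_pos())
lower(-.028,.0018,.053,.045,2); print(manip.current_clock(),manip.current_wrist_torque())
E
```

```text
[-0.09295496 -0.28277266 -2.52180696] [0.55174208 0.0108795  0.05527755]
53.0 [552.4  10.9  52.9] [-0.2  0.3 -2. ]
51.0 [552.4  10.8  51. ] [-0.1  1.1 -2.6]
49.0 [552.3  10.8  48.9] [-0.   0.3 -2.4]
47.0 [552.7  10.6  47.1] [ 0.3 -1.4 -0.9]
45.0 [552.2  10.   44.9] [-1.1 -3.  -0.4]
25.3 [-0.61017148  0.03366366  0.02487988]
```

Run:
```python
from ov import *
lower(-.028,.0010,.044,.037,16,step=.001); print(manip.current_clock(),manip.current_wrist_torque(),manip.current_finger_gap())
```

```text
44.0 [552.6   9.9  44.2] [-0.2 -1.   2.3]
43.0 [552.9   9.6  43. ] [ 1.3 -3.  -0.7]
42.0 [552.5   9.7  41.4] [ 4.  -2.2 -7.1]
41.0 [552.5   9.8  40.7] [ 2.6 -3.  -6.4]
40.0 [552.4   9.9  39.9] [ 3.4 -2.8 -5.6]
39.0 [552.6   9.9  39.1] [ 2.8 -3.4 -2.6]
38.0 [553.    9.8  39. ] [ 0.2 -5.2  5.6]
37.0 [553.9   9.9  38.9] [-1.1 -3.5 11.3]
27.3 [-0.76759832  0.35396081 -0.11270442] 0.026082092760719707
```

Run:
```python
from ov import *
manip.servo_line(T(-.028,.0008,.0392),Q,vel=.04); print(F())
effector.open_jaws(); print(manip.current_clock(),F(),manip.current_tool_pos())
manip.servo_line(T(-.028,.0008,.14),Q,vel=.25); print(manip.current_clock(),F())
effector.close(10); print(manip.current_clock())
manip.move_pose(T(-.19,0,.16),Q); print(manip.current_clock())
for n in("top","scene"): cv2.imwrite(f"pics/{n}4.png",viewer.get_image(n)[:,:,::-1])
a=cv2.imread("pics/top4.png")[180:265,130:215];b=cv2.imread("pics/scene4.png")[190:290,150:270]
cv2.imwrite("pics/c11.png",cv2.resize(a,None,fx=7,fy=7,interpolation=cv2.INTER_CUBIC))
cv2.imwrite("pics/c12.png",cv2.resize(b,None,fx=6,fy=6,interpolation=cv2.INTER_CUBIC))
```

```text
[ 1.12995073 -2.99991105 -0.59807438]
28.6917 [-0.06754533  0.9791881   0.73452891] [0.5525182  0.00977425 0.03920193]
29.2417 [-0.41596867 -0.4834486  -1.42645799]
30.675
31.3667
```

View pics/c11.png

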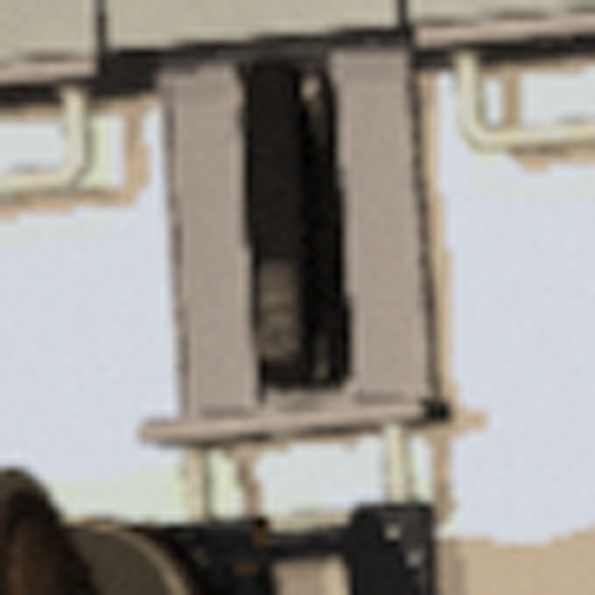

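View pics/c12.png

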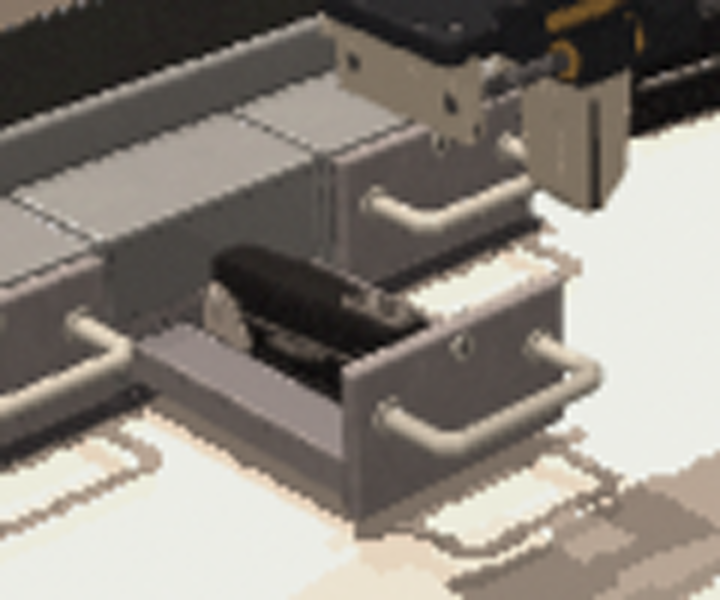

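Run:
```python
from ov import *
print(manip.solve_ik(T(-.182,0,.040),Q), manip.current_q())
for x in(.022,-.078):
    manip.servo_line(T(x,.0008,.09),Q,vel=.3); f0=F()
    for z in(.075,.071,.069,.067,.0655):
        manip.servo_line(T(x,.0008,z),Q,vel=.06); f=F()-f0; print(x,z,np.round(manip.current_tool_pos(),4),np.round(f,1))
        if f[2]>11: break
    manip.servo_line(T(x,.0008,.09),Q,vel=.2)
print(manip.current_clock())
```

```text
[ 0.46769733  0.42673847 -0.60589289  2.27899612  0.46477042  0.55377064
 -2.00431663] [ 0.61920241  0.14975875 -0.72562746  2.213873    0.13564137  0.8179054
 -1.69992213]
0.022 0.075 [0.6017 0.0127 0.0748] [-0.6  0.6 -0.3]
0.022 0.071 [0.6023 0.013  0.0709] [ 1.   1.5 -1.5]
0.022 0.069 [0.6023 0.013  0.0689] [ 0.   0.6 -1. ]
0.022 0.067 [0.6023 0.013  0.0669] [ 0.6 -0.1 -0.9]
0.022 0.0655 [0.6023 0.013  0.0654] [-0.   0.2 -0.5]
-0.078 0.075 [0.5025 0.0069 0.0742] [-0.1 -1.2 -0.6]
-0.078 0.071 [0.5025 0.0066 0.0708] [ 0.3  0.2 -0.8]
-0.078 0.069 [0.5026 0.0065 0.069 ] [-0.5 -0.2 -1.1]
-0.078 0.067 [0.503  0.0066 0.0672] [-1.1 -0.9  0.3]
-0.078 0.0655 [0.5043 0.0067 0.0669] [-1.4  0.  10.6]
36.1917
```

Run:
```python
from ov import *
manip.servo_line(T(-.078,0,.11),Q,vel=.2)
manip.servo_line(T(-.183,0,.11),Q,vel=.25)
manip.servo_line(T(-.183,0,.040),Q,vel=.15); print(manip.current_clock(),manip.current_tool_pos(),F()); f0=F()
x=-.175
while x<-.0125:
    manip.servo_line(T(x,0,.040),Q,vel=.08); f=F()-f0; print(round(x,3),np.round(manip.current_tool_pos(),4),np.round(f,1))
    if f[0]<-9: break
    x+= .02 if x<-.045 else .006 if x<-.02 else .002
print(manip.current_clock())
```

```text
37.625 [ 0.39858459 -0.00042132  0.03999082] [-0.09858435  0.81683298 -0.8483447 ]
-0.175 [ 0.4076 -0.0005  0.0409] [-0.3 -0.6  0.8]
-0.155 [0.4264 0.0009 0.0402] [ 0.4 -0.5  1.3]
-0.135 [0.4463 0.0022 0.0401] [ 0.4 -0.5  0.9]
-0.115 [0.4663 0.0035 0.0401] [ 0.3 -1.4  1.4]
-0.095 [0.4863 0.0048 0.0401] [ 0.5 -1.2  1.2]
-0.075 [0.5062 0.0061 0.0401] [ 0.4 -1.3  0.1]
-0.055 [0.5262 0.0074 0.0401] [-0.7 -0.6  0.8]
-0.035 [0.546  0.0086 0.0401] [0.1 0.  0.4]
-0.029 [0.5519 0.0089 0.04  ] [-1.  -1.8  1.4]
-0.023 [0.558  0.0093 0.0401] [ 0.  -0.5  1.1]
-0.017 [0.5632 0.0097 0.0398] [-2.8 -0.9  0.5]
-0.015 [0.5632 0.0096 0.0396] [-6.6 -1.   4.9]
-0.013 [0.5633 0.0096 0.0393] [-12.   -1.7   9.3]
41.925
```

Run:
```python
from ov import *
f0=np.array([-.1,.8,-.85])
for x in(-.011,-.009):
    manip.servo_line(T(x,0,.040),Q,vel=.05); print(np.round(manip.current_tool_pos(),4),np.round(F()-f0,1))
    if F()[0]<-20: break
manip.servo_line(T(-.045,0,.042),Q,vel=.15)
manip.servo_line(T(-.10,0,.16),Q,vel=.3)
manip.move_pose([.30,-.40,.25],Q); print(manip.current_clock(),F())
for n in("top","scene"): cv2.imwrite(f"pics/{n}5.png",viewer.get_image(n)[:,:,::-1])
a=cv2.imread("pics/top5.png")[110:220,80:240];b=cv2.imread("pics/scene5.png")[180:290,85:250]
cv2.imwrite("pics/c13.png",cv2.resize(a,None,fx=5,fy=5,interpolation=cv2.INTER_CUBIC))
cv2.imwrite("pics/c14.png",cv2.resize(b,None,fx=4.8,fy=4.8,interpolation=cv2.INTER_CUBIC))
A=cv2.imread("pics/top0.png")[110:220,80:240].astype(int); B=cv2.imread("pics/scene0.png")[180:290,85:250].astype(int)
for M,N,nm in((A,a,'t'),(B,b,'s')): d=np.abs(M-N).max(2); print(nm,(d>40).sum(),np.argwhere(d>40)[:12].tolist())
```

```text
[0.5633 0.0096 0.039 ] [-15.8  -2.1  13.3]
[0.5633 0.0095 0.0386] [-21.1  -1.8  15.1]
45.0583 [-0.24744517  0.15773273 -0.82422505]
t 0 []
s 0 []
```

View pics/c13.png

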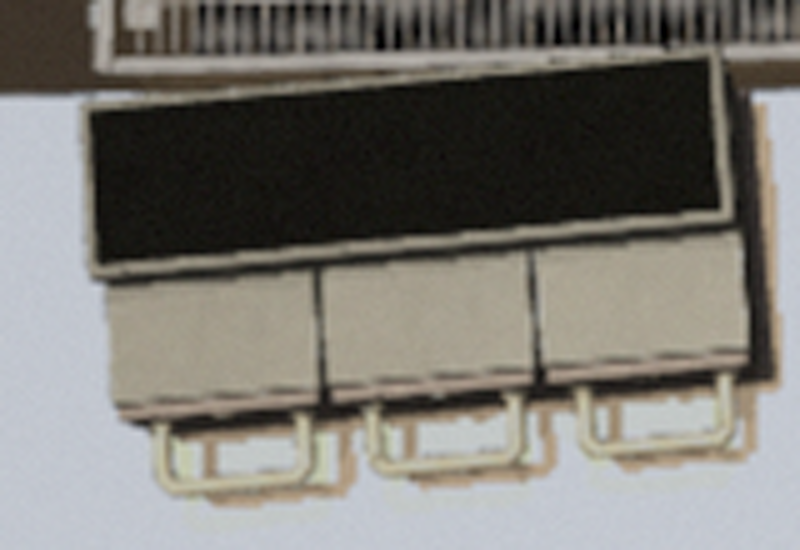

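View pics/c14.png

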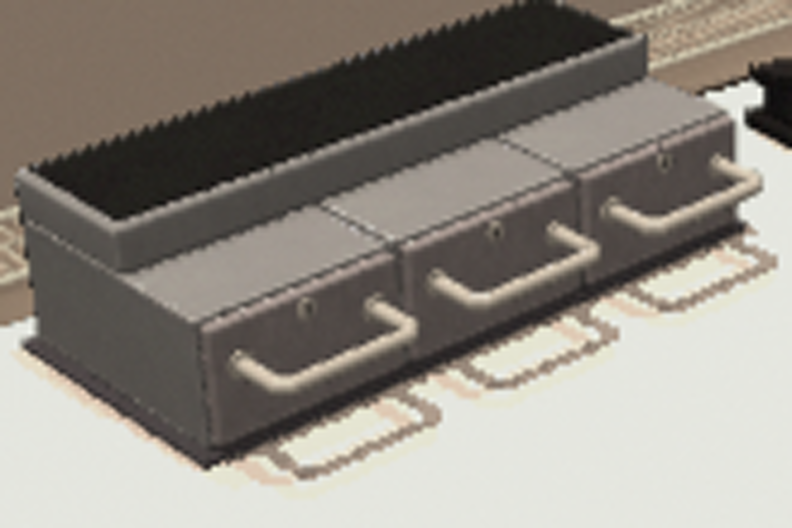

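View pics/top5.png

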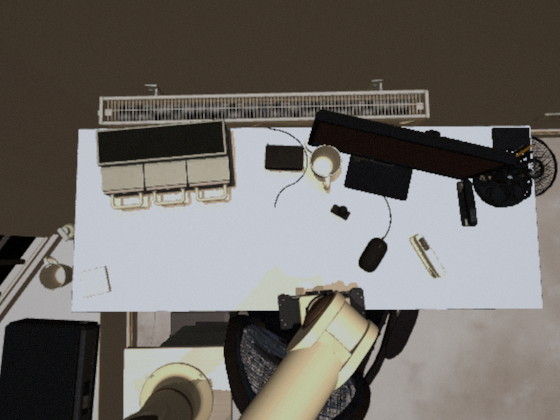

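The rack crops show no pixel change from the start pictures, so the middle drawer is fully shut with its handle at top pixel (170,203). The mug (325,162), punch (284,158) and stamp (340,212) have not moved. The arm is clear of everything, so I'm handing in.

Run:
```python
from h import *
print(manip.current_clock()); manip.hand_in()
```

```text
45.1583
the job is handed in; nothing more can be done
```

The stapler is seated in the middle drawer, the drawer is shut, and I handed the job in at 45.2 s of the 72 s allowed.

- **Finding the drawer:** The right handle resisted at about 2 N per mm. I stopped at roughly 7.4 N, about 4 mm of give, so it is locked. The middle one slid at about 2 N, so I pulled it to its 155 mm stop. I never tugged the left one.
- **Seating the stapler:** I took the upright black stapler at top pixel (285,248), not the white one at (428,255). It met the pads, snapped, and stopped at the expected height (TCP 39.0 mm, expected 39.1 mm). A press test found neither end raised. At the rear end the finger met nothing down to 65 mm, so that end was only shown not to be high; the front end was pressed at 67 mm.
- **Closing:** I pushed the drawer until it stopped hard at about 21 N. The push stopped about 3 mm earlier than I expected from the 19 mm finger thickness I had assumed, which was probably too thin. In the last pictures, crops of the rack show no pixel change from the start in either camera.
- **Bystanders:** The mug, hole punch and rubber stamp look unmoved in the last top picture; I checked this by eye only.

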